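# Hang the slide basket to drain

## Robot

A 6-joint arm with a two-finger parallel gripper is mounted at the origin on the work surface. World frame = base frame: x ahead of the robot, y to its left, z up, the work surface at z = 0. Lengths are in m, angles in rad, forces in N, time in s.
With the tool pointing down it reaches from about 0.275 to 0.725 m from the base axis. Payload 5.6 kg.
Tool frame: the origin (TCP) lies between the finger pads; the fingertips stand 25 mm ahead of it and the grasp point (between the pads) lies 6 mm ahead of it (ctrl.tip_extent is the distance from the TCP to the fingertips, in m); z points along the fingers, y is the line along which they close (so a half turn about z gives the same grasp; the last joint's range is limited). The gripper opens to 85 mm and grips with 20 to 120 N. Pads are 22 mm wide; open, the fingers measure 114 mm over their backs; the gripper's body (76 mm by 85 mm) begins 54 mm behind the grasp point. The pads swing forward as they close: fully open they stand 13 mm farther back than shut.
Start: joints at [-1.009, 0.255, 0.108, 0, -1.424, -0.285], TCP at [0.15, -0.529, 0.256] pointing down, gripper open.
Joint ranges: [-2.95, 2.95], [-1.21, 1.97], [-1.09, 1.5], [-2.87, 1.71], [-2.94, -0.07], [-3.05, 3.05]. Speed limits (rad/s): [2.57, 2.57, 3.14, 3.14, 3.14, 3.14].

## Interface

Orientations are given as a rotation vector (axis times angle).
In Python, from station import ctrl gives the robot as it stands.
- The arm moves only by the tool apply_moves, never from a script. Its argument "moves" is a list of rows, each a list of 3 entries, a list of its own where there are three numbers: the opening, from 0 (shut) to 1 (fully open), then the shift along the tool's x, y, z as a fraction of full scale, then the turn, a rotation vector about the tool's x, y, z as a fraction of full scale. In form: [[jaw, [tx, ty, tz], [rx, ry, rz]], ...]. A call has exactly 8 rows; each row is the pose to reach, as a shift and turn from the pose commanded when the call began, along the tool's axes at that moment, turning the shorter way round; what a row does not reach only later rows make up. Full scale, the value 1, is 15 cm for a shift and 360 degrees for a turn. A row lasts 1/8 s, in which the tool goes at most 62.5 mm and 10.7 degrees, less where a joint would pass 70% of its speed; a pose out of reach is approached as far as the arm can. A call with a number of a shift or a turn outside -1 to 1 is refused whole. A call with a gripper value outside its range is refused whole. The fingers move at their own pace and stop on an object; "squeeze" is the grip in N (left out, the last holds). Time passes only in rows, so rows that repeat a pose let the fingers close, or fill a call up. It gives the time, the measured TCP pose, the force, the opening and the grip force at its end, in the units of the state.
- ctrl.state(): the state, without advancing time (a new reading comes with each control period).
- ctrl.get_image(name): name is "side" or "top"; returns the picture (420x560x3 uint8, blue, green, red); there is no depth.
- ctrl.calibration(name): a dict with "fov_y" (degrees; the focal length in pixels is half the picture's height over the tangent of half this angle, whatever the lens; pixels are square), "cx", "cy" (the principal point, pixels), "extrinsics" (4x4, takes a point from world to camera coordinates). Camera axes: x right, y down, z forward; pixel columns grow to the right and rows downward; lengths in m; the calibration is good to about 2 mm. A picture is of the moment at which its call begins. calibration takes no time and is no camera call.
- ctrl.job_done(): hands the job in; it is judged then, once.
The state is a dict: "clock": time; "q": joint angles; "joint_vel": joint speeds; "joint_efforts": joint torques, N m; "tool_pos": TCP position; "eef_rot": TCP orientation; "contact_force": force on the tool from outside, world axes, zero at the start; "wrist_torque": the same for the moment, N m; "finger_gap": finger opening in m; "finger_force": force on a finger pad.
Only numpy, scipy, OpenCV 4.12 (cv2) and the standard library are available. Lean on these libraries where they do the work, as an engineer would, in place of code of your own. Each camera call takes 0.05 s, during which the arm holds its last target. There are 200 camera calls.

## Task

Get the draining stand ready: swing its fork hook round until the clamp screw in the collar squarely faces the flat of the post, so the hook points along the middle of the drip tray, then push the clamp lever all the way down to lock it. After that, hang the slide basket by its handle on the fork, with the handle bar lying in the dip of both prongs, and leave it hanging still over the tray with the hook still lined up and clamped. Keep the basket upright all the way and leave the other things on the bench where they are.

Things in the scene. Friction and masses are not known exactly. Their poses are not given: they have to be found in the camera images.
- stand: Draining stand, fixed: a white drip tray 230 x 150 mm with an 18 mm rim and a steel D-section post, 28 mm in diameter, 215 mm high. Origin: on the post's axis at bench level; z up; x runs from the post along the middle of the tray (tray from x = -55 to +175 mm, y = +-75 mm). The post's flat faces -x.
- collar (a joint): Angle (rad) of the dark collar, 54 mm wide, 28 mm high, turning on the post at 185 mm height, fork hook on one side and clamp screw on the other. 0: screw squarely faces the flat, hook along the stand's +x. Positive: counter-clockwise from above. Starts at -1.2 to -0.6; stops at -1.6 and 1.0. Stiff (0.5 N m, about 6 N at 80 mm) and stays where it is left.
- fork (a point): Frame of the fork hook on the collar: point on the post's axis, 185 mm above the bench; x out along the hook, z up. A 16 mm wide bar leads to a cross bar at x = 56 mm; from it two 8 mm round prongs run out at y = -27 and +27 mm (outer sides at +-31). Each is level (z = 0) to x = 86, dips to z = -16 mm from x = 97 to 121, and turns up to its tip at x = 132, whose top is at z = +10 mm.
- hook_seat (a point): The point midway between the two prongs where the centre of the basket's handle bar lies when hung: 109 mm out from the post's axis, about 177 mm above the bench. Its axes are those of the fork (x out along the hook, y along the line that joins the dips).
- clamp (a joint): Angle (rad) of the clamp lever on the collar's side away from the hook. Level pivot axis along the fork's x; pivot at x = -48, y = 0, z = 0 mm in the fork's frame. 0: lever points 45 degrees up towards the fork's +y; pushing its end down raises the value; level at 0.785, stop at 0.85 (clamped). Starts at 0 to 0.3. Stiff (0.15 N m, about 4 N at 35 mm), stays where it is left.
- lever_end (a point): Centre of the ball, 14 mm in diameter, at the free end of the clamp lever, 60 mm from the pivot. The lever is a black rod 10 mm in diameter.
- basket: Steel slide rack with glass slides, 100 x 70 mm, 40 mm high, with a fixed (not swinging) handle: an 8 mm rod rises at each end (x = +-48.5 mm) to a flat-sided bar that crosses level above the middle along x. 0.2 to 0.3 kg, centre of mass below the bar. Origin: centre of its underside; z up, x along the bar. The same when turned by half a turn.
- basket_bar (a point): Middle of the basket's level handle bar, 120 mm above the basket's underside; the bar is rectangular, 10 mm wide, 8 mm high and 80 mm long along the basket's x, with free space below it down to the slides (40 mm above the underside).
- spare_rack: Bystander: the same slide rack without a handle, 100 x 70 x 40 mm. Origin under its centre.
- beaker: Bystander: empty glass beaker, 66 mm wide, 90 mm high. Origin under its centre.
- bottle: Bystander: amber bottle, 64 mm wide, 140 mm high. Origin under its centre.
- jar: Bystander: jar, 56 mm wide, 85 mm high. Origin under its centre.
- dish: Bystander: flat dish, 90 mm wide, 16 mm high. Origin under its centre.
- tube_rack: Bystander: white rack of test tubes, 70 x 210 mm, 95 mm high. Origin under its centre.
- slide_box: Bystander: cardboard box, 85 x 75 x 35 mm. Origin under its centre.
There are look-alikes about, which are no part of the job. Leave any blue look-alike of the basket alone.

How it is judged:
On the way, in this order (a step that is already met when the one before it is completed fails the run):
1. the collar is turned until its clamp screw faces the post's flat (within 8 degrees) (value of joint collar between -0.14 and 0.14 rad), for 0.2 s.
2. with the collar so aligned, the clamp lever is pushed fully down (past 0.70 rad) (all of step 1 and value of joint clamp above 0.7 rad), for 0.2 s.
At the end, for the whole second after the job is handed in: Basket at rest, upright within 0.2 rad, hanging with its bar in both dips: bar middle within 12 mm of the seat along the hook, 18 mm across, -6 to +8 mm in height, square within 0.3 rad. Collar within 0.14 rad of facing the flat, clamp lever past 0.70 rad (all of step 2 and contact force between basket and stand above 1 N and angle between basket's own z axis and vertical below 0.2 rad and linear speed of basket below 0.03 m/s and angular speed of basket below 0.3 rad/s and angle between the x axis of basket and the y axis of fork, either way round below 0.3 rad and x of basket_bar in the frame of hook_seat between -0.012 and 0.012 m and y of basket_bar in the frame of hook_seat between -0.018 and 0.018 m and z of basket_bar in the frame of hook_seat between -0.006 and 0.008 m); the robot touches nothing.
It fails at once if the slide basket is tipped by more than 0.6 rad (angle between basket's own z axis and vertical above 0.6 rad).
It fails at once if another thing on the bench is moved by more than 30 mm (distance of any of spare_rack, beaker, bottle, jar, dish, tube_rack, slide_box from where it was at the start of the episode above 0.03 m).
It also fails if it takes over 72 s, if anything falls off the work surface, if the arm or the gripper's body presses on something with over 40 N, if the wrist force passes 120 N, or if a joint passes its speed limit or range.

## Working session

There is one attempt and no reset: what is moved stays moved. The work goes in short steps, Python scripts to look and compute and a tool call to move; the robot and the scene stay as the last step left them, time stands still between calls to the robot, and variables do not carry over. Pictures are saved under pics/ and viewed, at most 10 in all, crops included, and the job is handed in when it is done.

Besides the shell and the picture viewer there is one more tool, called by a JSON object that holds its "name" and its "arguments". apply_moves: Moves the arm, as the interface text tells. Shift numbers are shares of 15 cm and turn numbers shares of 360 degrees, none past 1 either way. Its arguments: {"type":"object","properties":{"moves":{"type":"array","items":{"type":"array"}},"squeeze":{"type":"number"}},"required":["moves"]}

```bash
ls; mkdir -p pics; python3 - <<'E'
from station import ctrl
import cv2,numpy as np
for n in("side","top"):
    cv2.imwrite(f"pics/{n}0.png",ctrl.get_image(n)); c=ctrl.calibration(n); print(n,c)
s=ctrl.state();print(s)
E
```

```text
pics
side {'fov_y': 42.41459803644601, 'cx': 272.9324377308598, 'cy': 209.07861708551346, 'extrinsics': array([[ 0.99989838, -0.01400237, -0.00267547, -0.57957555],
       [-0.01160968, -0.69092451, -0.72283368,  0.18969961],
       [ 0.00827283,  0.72279129, -0.69101687,  1.54235388],
       [ 0.        ,  0.        ,  0.        ,  1.        ]])}
top {'fov_y': 57.7106517935621, 'cx': 283.5764974760112, 'cy': 214.09658047624148, 'extrinsics': array([[ 0.01343097, -0.99986037,  0.00994246,  0.07666388],
       [-0.99668844, -0.01418455, -0.08006844,  0.60775255],
       [ 0.08019829, -0.00883414, -0.99673978,  1.09063821],
       [ 0.        ,  0.        ,  0.        ,  1.        ]])}
{'clock': 0.1, 'q': array([-1.00939306e+00,  2.55663402e-01,  1.07136424e-01, -4.42448606e-04,
       -1.42387807e+00, -2.84573732e-01]), 'joint_vel': array([ 0.00040092, -0.00181118,  0.0043825 ,  0.00175911,  0.00126576,
        0.0001389 ]), 'joint_efforts': array([-3.83016784e-03, -3.87605453e+01,  2.38471466e+01,  5.37790731e+00,
       -3.80204001e-03,  3.83707871e-06]), 'tool_pos': array([ 0.1502586 , -0.52866474,  0.25549696]), 'eef_rot': array([ 4.33318145e-01, -3.11130059e+00, -2.58623181e-03]), 'contact_force': array([ 0.33525478, -0.27805096, -0.51031579]), 'wrist_torque': array([-0.03003695,  0.02045528,  0.00613573]), 'finger_force': 0.0, 'finger_gap': 0.08589971492080269}
```

View pics/side0.png

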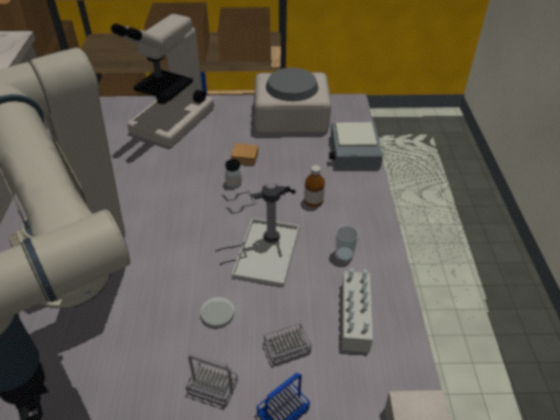

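View pics/top0.png

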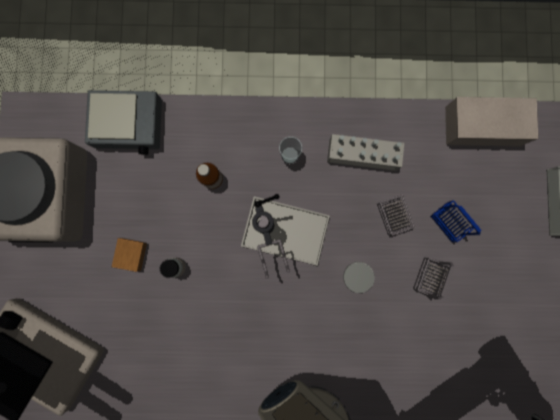

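The side view shows the stand (post top about (271,190), tray 235–300 × 220–283) and the basket at about (212,378). In the top view the collar is at (263,222), the prongs point down at about (278,265), and the basket is at (432,277). I'll zoom in on both.

```bash
cat > h.py <<'E'
import numpy as np, cv2
from scipy.spatial.transform import Rotation as R
try:
    from station import ctrl
except Exception: pass
def cam(n):
    c=ctrl.calibration(n); f=210/np.tan(np.radians(c['fov_y']/2)); E=c['extrinsics']
    return f,c['cx'],c['cy'],E[:3,:3],E[:3,3]
def ray(n,u,v):
    f,cx,cy,r,t=cam(n); d=r.T@np.array([(u-cx)/f,(v-cy)/f,1]); return -r.T@t,d
def onz(n,u,v,z):
    o,d=ray(n,u,v); return o+d*(z-o[2])/d[2]
def two(us,vs,ut,vt):
    a,d=ray('side',us,vs); b,e=ray('top',ut,vt)
    s=np.linalg.lstsq(np.c_[d,-e],b-a,rcond=None)[0]; p,q=a+s[0]*d,b+s[1]*e
    return (p+q)/2,np.linalg.norm(p-q)
def proj(n,P):
    f,cx,cy,r,t=cam(n); p=np.atleast_2d(P)@r.T+t; return np.c_[f*p[:,0]/p[:,2]+cx,f*p[:,1]/p[:,2]+cy]
def crop(im,x,y,w,h,k): return cv2.resize(im[y:y+h,x:x+w],None,fx=k,fy=k,interpolation=cv2.INTER_CUBIC)
E
python3 - <<'E'
from h import *
s=cv2.imread('pics/side0.png');t=cv2.imread('pics/top0.png')
a=np.hstack([crop(t,225,185,110,100,3.6),crop(s,215,170,110,100,3.6)])
b=np.hstack([crop(t,370,185,110,100,2),crop(s,180,340,110,80,2)[:, :]] if 0 else [crop(t,370,200,110,100,3.6),crop(s,180,320,110,100,3.6)])
m=np.vstack([a,b]);m=np.clip(m.astype(float)*1.5,0,255).astype(np.uint8);print(m.shape)
m=cv2.resize(m,(792,600)) if m.shape[0]>600 else m
# keep aspect: scale
cv2.imwrite('pics/z1.png',cv2.resize(np.clip(np.vstack([a,b])*1.5,0,255).astype(np.uint8),(660,600)))
# tray
m=((t.min(2)>110)*255).astype(np.uint8); 
n,l,st,c=cv2.connectedComponentsWithStats(m)
for i in range(1,n):
    x,y,w,h,A=st[i]
    if A>800 and 200<x<260 and y>150: 
        r=cv2.minAreaRect(np.argwhere(l==i)[:,::-1].astype(np.float32));bx=cv2.boxPoints(r);print(A,bx)
        P=np.array([onz('top',*p,.016) for p in bx]);print(P.round(4),np.linalg.norm(np.diff(P,axis=0),axis=1))
print(onz('top',263,222,.215),onz('side',271,188,.215))
E
```

```text
(720, 792, 3)
[0.5713994  0.13621772 0.215     ] [0.57662993 0.12382195 0.215     ]
```

View pics/z1.png

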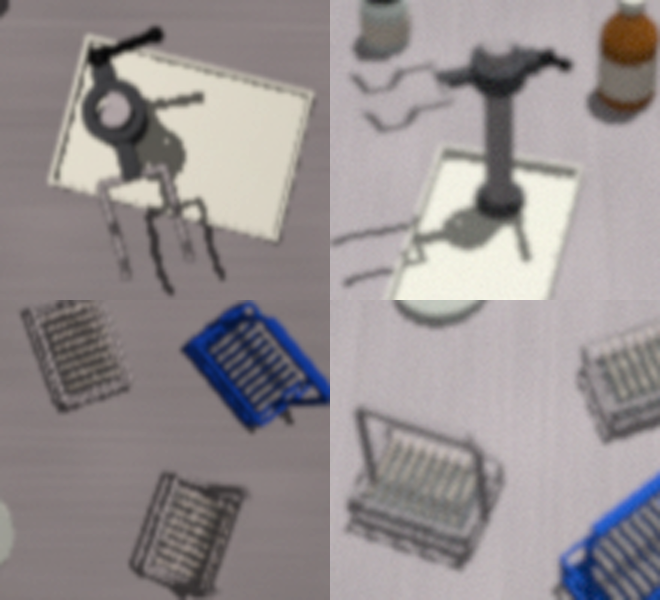

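```bash
python3 - <<'E'
from h import *
T=np.array([[88,34],[314,92],[280,241],[50,184]])/3+[225,185]
P=np.array([onz('top',*p,.018) for p in T]);print(P.round(4),np.linalg.norm(P-np.roll(P,-1,0),axis=1))
d1=P[1]-P[0];d2=P[2]-P[3];print('yaw',np.degrees([np.arctan2(d[1],d[0]) for d in(d1,d2)]), np.degrees(np.arctan2(*(P[0]-P[3])[[1,0]]))-90,np.degrees(np.arctan2(*(P[1]-P[2])[[1,0]]))-90)
x=(d1+d2);x/=np.linalg.norm(x);c=P.mean(0);print('post from tray',c-.06*x)
print('post',two(215+(497-330)/3,170+53/3,225+113/3,185+110/3),onz('top',225+113/3,185+110/3,.215))
for a,b in(((22,75),(125,275)),((22,75),(190,257)),((35,113),(125,275)),((35,113),(190,257))):
  print('tip',a,b,two(215+a[0]/3,170+a[1]/3,225+b[0]/3,185+b[1]/3))
print('ball',two(294,192,277,196.7))
A=onz('side',190.7,356.7,.12);B=onz('side',230.3,367.7,.12);print('bar',A,B,np.linalg.norm(A-B),np.degrees(np.arctan2(*(B-A)[[1,0]])),(A+B)/2)
print(((proj('top',np.array([A,B]))-[370,200])*3+[0,300]))
E
```

```text
[[ 0.6584  0.172   0.018 ]
 [ 0.6044 -0.0507  0.018 ]
 [ 0.4589 -0.0182  0.018 ]
 [ 0.511   0.206   0.018 ]] [0.2291045  0.14908758 0.23017671 0.1512863 ]
yaw [-103.64029356 -103.08903656] -103.0063224017681 -102.58896205094302
post from tray [0.5720666  0.13564351 0.018     ]
post (array([0.57433388, 0.13762129, 0.20389641]), np.float64(0.0029499593243613783)) [0.57219478 0.13703712 0.215     ]
tip (22, 75) (125, 275) (array([0.43981527, 0.12603568, 0.18915223]), np.float64(0.002469168681358898))
tip (22, 75) (190, 257) (array([0.45203278, 0.07377062, 0.23632136]), np.float64(0.00998126730660988))
tip (35, 113) (125, 275) (array([0.44216966, 0.12783401, 0.13901711]), np.float64(0.015476770006981638))
tip (35, 113) (190, 257) (array([0.45484904, 0.07301764, 0.1906451 ]), np.float64(0.0017613488473305972))
ball (array([0.63610763, 0.10343459, 0.21707906]), np.float64(0.005803276327678679))
bar [ 0.39012226 -0.33840463  0.12      ] [ 0.48043556 -0.36723216  0.12      ] 0.09480252804599068 -17.70281439047503 [ 0.43527891 -0.35281839  0.12      ]
[[220.05530642 585.80480992]
 [250.41499486 482.84710019]]
```

```bash
cat >> h.py <<'E'
post=np.array([.572,.136]); YAW=np.radians(-103.1)
def fw(x,y,z,yaw=YAW):   # fork/stand frame (m) -> world
    c,s=np.cos(yaw),np.sin(yaw); return np.array([post[0]+c*x-s*y,post[1]+s*x+c*y,z])
def down(psi): # tool down, tool x at yaw psi
    c,s=np.cos(psi),np.sin(psi); return R.from_matrix(np.array([[c,s,0],[s,-c,0],[0,0,-1.]]))
def plan(rows,per=1):
    """rows: list of (world tcp, psi deg); per = rows per call group"""
    st=ctrl.state(); p=np.array(st['tool_pos']); r=R.from_rotvec(st['eef_rot'])
    for i in range(0,len(rows),per):
        for q,psi in rows[i:i+per]:
            q2=down(np.radians(psi)); sh=r.inv().apply(np.asarray(q)-p)/.15; tu=(r.inv()*q2).as_rotvec()/(2*np.pi)
            print(sh.round(3).tolist(),tu.round(4).tolist(),'world',np.round(q,3))
        p,r=np.asarray(q),q2
E
python3 - <<'E'
from h import *
y0=np.radians(-163.6)
tgt=fw(.074,-.078,.256,y0)
p=np.array(ctrl.state()['tool_pos'])
plan([(p+(tgt-p)*k/5,166.9) for k in range(1,6)])
print('bottle',onz('top',207,171,.14),'jar',onz('top',171,268,.085),'beaker',onz('top',291,145,.09))
E
```

```text
[-0.683, 0.802, 0.001] [0.0003, -0.0001, 0.0804] world [ 0.216 -0.385  0.256]
[-0.21, 1.033, -0.001] [0.0, 0.0, 0.0] world [ 0.282 -0.241  0.256]
[-0.21, 1.033, -0.001] [0.0, 0.0, 0.0] world [ 0.347 -0.098  0.256]
[-0.21, 1.033, -0.001] [0.0, 0.0, 0.0] world [0.413 0.046 0.256]
[-0.21, 1.033, -0.001] [0.0, 0.0, 0.0] world [0.479 0.19  0.256]
bottle [0.70846631 0.28961421 0.14      ] jar [0.45001069 0.39038284 0.085     ] beaker [0.79514443 0.06752074 0.09      ]
```

{"name": "apply_moves", "arguments": {"moves": [[0,[-0.3,0.35,0],[0,0,0.025]],[0,[-0.68,0.8,0],[0,0,0.05]],[0,[-0.68,0.8,0],[0,0,0.08]],[0,[-0.68,0.8,0],[0,0,0.08]],[0,[-0.68,0.8,0],[0,0,0.08]],[0,[-0.68,0.8,0],[0,0,0.08]],[0,[-0.68,0.8,0],[0,0,0.08]],[0,[-0.68,0.8,0],[0,0,0.08]]]}}

```text
clock: 1.1
tool_pos: [0.2154, -0.3861, 0.2561]
eef_rot: [-0.355, -3.121, -0.0]
contact_force: [0.5, -0.0, -0.3]
finger_gap: 0.0002
finger_force: 0.0
```

{"name": "apply_moves", "arguments": {"moves": [[0,[-0.1,0.3,0],[0,0,0]],[0,[-0.21,0.7,0],[0,0,0]],[0,[-0.21,1,0],[0,0,0]],[0,[-0.21,1,0],[0,0,0]],[0,[-0.21,1,0],[0,0,0]],[0,[-0.21,1,0],[0,0,0]],[0,[-0.21,1,0],[0,0,0]],[0,[-0.21,1,0],[0,0,0]]]}}

```text
clock: 2.1
tool_pos: [0.2797, -0.2471, 0.2562]
eef_rot: [-0.356, -3.121, -0.0]
contact_force: [-0.2, 0.0, -0.1]
finger_gap: -0.0
finger_force: 0.0
```

{"name": "apply_moves", "arguments": {"moves": [[0,[-0.1,0.3,0],[0,0,0]],[0,[-0.21,0.7,0],[0,0,0]],[0,[-0.21,1,0],[0,0,0]],[0,[-0.21,1,0],[0,0,0]],[0,[-0.21,1,0],[0,0,0]],[0,[-0.21,1,0],[0,0,0]],[0,[-0.21,1,0],[0,0,0]],[0,[-0.21,1,0],[0,0,0]]]}}

```text
clock: 3.1
tool_pos: [0.3441, -0.108, 0.2563]
eef_rot: [-0.356, -3.121, 0.0]
contact_force: [0.2, 0.8, -0.4]
finger_gap: -0.0002
finger_force: 0.0
```

{"name": "apply_moves", "arguments": {"moves": [[0,[-0.1,0.3,0],[0,0,0]],[0,[-0.21,0.7,0],[0,0,0]],[0,[-0.21,1,0],[0,0,0]],[0,[-0.21,1,0],[0,0,0]],[0,[-0.21,1,0],[0,0,0]],[0,[-0.21,1,0],[0,0,0]],[0,[-0.21,1,0],[0,0,0]],[0,[-0.21,1,0],[0,0,0]]]}}

```text
clock: 4.1
tool_pos: [0.4085, 0.0312, 0.2564]
eef_rot: [0.355, 3.121, 0.0]
contact_force: [-0.3, -0.6, 0.3]
finger_gap: -0.0002
finger_force: 0.0
```

{"name": "apply_moves", "arguments": {"moves": [[0,[-0.1,0.3,0],[0,0,0]],[0,[-0.21,0.7,0],[0,0,0]],[0,[-0.21,1,0],[0,0,0]],[0,[-0.21,1,0],[0,0,0]],[0,[-0.21,1,0],[0,0,0]],[0,[-0.21,1,0],[0,0,0]],[0,[-0.21,1,0],[0,0,0]],[0,[-0.21,1,0],[0,0,0]]]}}

```text
clock: 5.1
tool_pos: [0.4728, 0.1703, 0.2565]
eef_rot: [0.355, 3.121, 0.001]
contact_force: [0.3, 0.5, -0.4]
finger_gap: -0.0
finger_force: 0.0
```

```bash
python3 - <<'E'
from h import *
y0=-163.6; p=np.array(ctrl.state()['tool_pos'])
a=fw(.074,-.078,.256,np.radians(y0)); b=a.copy(); b[2]=.193
def c(d): 
    D=np.radians(d); s=.011*np.cos(D)+.0145*np.sin(D); return fw(.074,-(.031+s),.193,YAW-D)
print('descend'); plan([(a,166.9),(b,166.9)],8)
import h
# arc relative to b
class S:
    @staticmethod
    def state(): return dict(tool_pos=b,eef_rot=down(np.radians(166.9)).as_rotvec())
h.ctrl=S
print('arc'); plan([(c(d),166.9) for d in np.linspace(60,6,13)],13)
E
```

```text
descend
[-0.011, 0.137, 0.004] [0.0001, 0.0001, 0.0003] world [0.479 0.19  0.256]
[-0.011, 0.137, 0.424] [0.0001, 0.0001, 0.0003] world [0.479 0.19  0.193]
arc
[-0.095, -0.173, -0.0] [-0.0, -0.0, 0.0] world [0.487 0.161 0.193]
[-0.093, -0.219, -0.0] [-0.0, -0.0, 0.0] world [0.485 0.155 0.193]
[-0.096, -0.265, -0.0] [-0.0, -0.0, 0.0] world [0.484 0.148 0.193]
[-0.102, -0.312, -0.0] [-0.0, -0.0, 0.0] world [0.483 0.141 0.193]
[-0.113, -0.358, -0.0] [-0.0, -0.0, 0.0] world [0.483 0.134 0.193]
[-0.128, -0.404, -0.0] [-0.0, -0.0, 0.0] world [0.484 0.127 0.193]
[-0.148, -0.449, -0.0] [-0.0, -0.0, 0.0] world [0.485 0.119 0.193]
[-0.171, -0.492, -0.0] [-0.0, -0.0, 0.0] world [0.487 0.112 0.193]
[-0.199, -0.533, -0.0] [-0.0, -0.0, 0.0] world [0.49  0.105 0.193]
[-0.23, -0.572, -0.0] [-0.0, -0.0, 0.0] world [0.493 0.099 0.193]
[-0.266, -0.608, -0.0] [-0.0, -0.0, 0.0] world [0.497 0.092 0.193]
[-0.304, -0.641, -0.0] [-0.0, -0.0, 0.0] world [0.502 0.086 0.193]
[-0.346, -0.67, -0.0] [-0.0, -0.0, 0.0] world [0.507 0.08  0.193]
```

{"name": "apply_moves", "arguments": {"moves": [[0,[-0.01,0.14,0],[0,0,0]],[0,[-0.01,0.14,0.15],[0,0,0]],[0,[-0.01,0.14,0.3],[0,0,0]],[0,[-0.01,0.14,0.424],[0,0,0]],[0,[-0.01,0.14,0.424],[0,0,0]],[0,[-0.01,0.14,0.424],[0,0,0]],[0,[-0.01,0.14,0.424],[0,0,0]],[0,[-0.01,0.14,0.424],[0,0,0]]]}}

```text
clock: 6.1
tool_pos: [0.4792, 0.1911, 0.1933]
eef_rot: [0.354, 3.121, 0.001]
contact_force: [-0.0, 0.3, -0.1]
finger_gap: -0.0003
finger_force: 0.0
```

{"name": "apply_moves", "arguments": {"moves": [[0,[-0.095,-0.12,0],[0,0,0]],[0,[-0.094,-0.22,0],[0,0,0]],[0,[-0.096,-0.265,0],[0,0,0]],[0,[-0.102,-0.312,0],[0,0,0]],[0,[-0.113,-0.358,0],[0,0,0]],[0,[-0.128,-0.404,0],[0,0,0]],[0,[-0.148,-0.449,0],[0,0,0]],[0,[-0.148,-0.449,0],[0,0,0]]]}}

```text
clock: 7.1
tool_pos: [0.4853, 0.1208, 0.193]
eef_rot: [0.355, 3.121, 0.002]
contact_force: [-0.4, 3.3, 1.2]
finger_gap: 0.0002
finger_force: 1.5
```

{"name": "apply_moves", "arguments": {"moves": [[0,[-0.023,-0.043,0],[0,0,0]],[0,[-0.051,-0.084,0],[0,0,0]],[0,[-0.082,-0.123,0],[0,0,0]],[0,[-0.118,-0.16,0],[0,0,0]],[0,[-0.156,-0.192,0],[0,0,0]],[0,[-0.198,-0.221,0],[0,0,0]],[0,[-0.198,-0.221,0],[0,0,0]],[0,[-0.198,-0.221,0],[0,0,0]]]}}

```text
clock: 8.1
tool_pos: [0.5062, 0.0814, 0.1923]
eef_rot: [-0.354, -3.12, 0.001]
contact_force: [-2.1, 3.5, -0.8]
finger_gap: 0.0001
finger_force: 1.7
```

```bash
python3 - <<'E'
from h import *
t=ctrl.get_image('top');s=ctrl.get_image('side')
a=np.hstack([crop(t,225,185,110,100,3),crop(s,215,170,110,100,3)])
cv2.imwrite('pics/z2.png',np.clip(a*1.5,0,255).astype(np.uint8))
st=ctrl.state();print(st['tool_pos'],st['contact_force'])
E
```

```text
[0.50629311 0.08146058 0.19230345] [-2.47407362  2.51265259 -1.21033201]
```

View pics/z2.png

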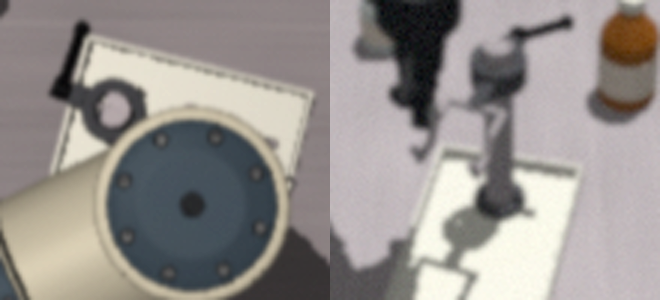

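```bash
python3 - <<'E'
from h import *
b,e=two(295,177.3,252.3,194.3);print('ball',b,e)
def ang(p,x,y): 
    d=p[:2]-post; return np.degrees(np.arctan2(d[1],d[0])-np.arctan2(y,x)-YAW+2*np.pi)%360, np.linalg.norm(d)
print(ang(b,-.048,.051), np.hypot(.048,.051), ang(onz('top',252.3,194.3,.217),-.048,.051))
for c,y in(((415,153),-.027),((478,170),.027)):
    p=onz('side',215+(c[0]-330)/3,170+c[1]/3,.191); print(p,ang(p,.132,y),np.hypot(.132,.027))
for d in(-10,0,10):
    print(d,[((proj('side',fw(.132,y,.191,YAW+np.radians(d)))[0]-[215,170])*3+[330,0]).round() for y in(-.027,.027)],
      ((proj('top',fw(-.048,0,.185,YAW+np.radians(d)))[0]-[225,185])*3).round())
E
```

```text
ball [0.64115797 0.16333126 0.21843568] 0.006296175869807709
(np.float64(351.3996618905759), np.float64(0.07436277594279284)) 0.07003570517957251 (np.float64(352.2173817032691), np.float64(0.07156702359904177))
[0.50224702 0.02072474 0.191     ] (np.float64(353.4820275378745), np.float64(0.134736272222202)) 0.13473306943731372
[ 0.55765806 -0.00114731  0.191     ] (np.float64(355.56996274070553), np.float64(0.13789516694052534)) 0.13473306943731372
-10 [array([407., 150.]), array([464., 166.])] [63. 89.]
0 [array([430., 159.]), array([490., 168.])] [60. 99.]
10 [array([455., 165.]), array([517., 166.])] [ 58. 109.]
```

{"name": "apply_moves", "arguments": {"moves": [[0,[-0.03,-0.015,0],[0,0,0]],[0,[-0.06,-0.033,0],[0,0,0]],[0,[-0.06,-0.033,0],[0,0,0]],[0,[-0.06,-0.033,0],[0,0,0]],[0,[0.05,-0.033,0],[0,0,0]],[0,[0.25,-0.033,0],[0,0,0]],[0,[0.4,-0.033,-0.2],[0,0,0]],[0,[0.4,-0.033,-0.45],[0,0,0]]]}}

```text
clock: 9.2
tool_pos: [0.4468, 0.0892, 0.2618]
eef_rot: [0.352, 3.12, -0.002]
contact_force: [1.6, -0.4, 0.2]
finger_gap: 0.0001
finger_force: 0.0
```

{"name": "apply_moves", "arguments": {"moves": [[0,[0.3,0,0],[0,0,0]],[0,[0.6,0,0],[0,0,0]],[0,[0.6,0,0],[0,0,0]],[0,[0.6,0,0],[0,0,0]],[0,[0.6,0,0],[0,0,0]],[0,[0.6,0,0],[0,0,0]],[0,[0.6,0,0],[0,0,0]],[0,[0.6,0,0],[0,0,0]]]}}

```text
clock: 10.2
tool_pos: [0.3599, 0.1101, 0.2601]
eef_rot: [-0.355, -3.121, 0.0]
contact_force: [0.1, -0.1, -0.1]
finger_gap: 0.0001
finger_force: 0.0
```

```bash
python3 - <<'E'
from h import *
t=ctrl.get_image('top');s=ctrl.get_image('side')
a=np.hstack([crop(t,225,185,110,100,3),crop(s,215,170,110,100,3)])
cv2.imwrite('pics/z3.png',np.clip(a*1.5,0,255).astype(np.uint8))
st=ctrl.state();print(st['tool_pos'],st['contact_force'])
E
```

```text
[0.35982424 0.11009415 0.26012642] [ 0.55926568 -0.38169758  0.10750402]
```

View pics/z3.png

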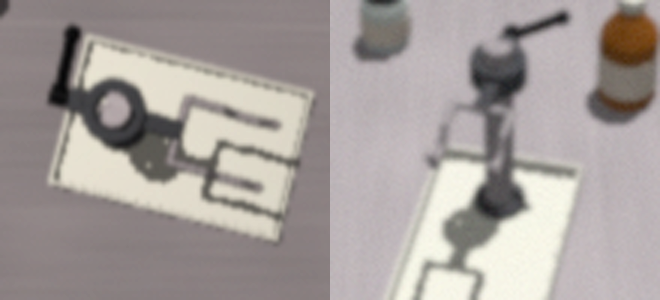

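Now the top view shows both prongs clearly, with tips at crop (280,125) and (262,187), the ball at (71,33), and in the side crop the ball at (565,16).

```bash
python3 - <<'E'
from h import *
A=onz('top',225+280/3,185+125/3,.191);B=onz('top',225+262/3,185+187/3,.191);m=(A+B)/2
d=m[:2]-post;print(A,B,np.linalg.norm(A-B),np.linalg.norm(d),np.degrees(np.arctan2(d[1],d[0])-YAW), np.degrees(np.arctan2(*(A-B)[[1,0]])-YAW)-90)
b,e=two(215+(565-330)/3,170+17/3,225+71/3,185+33/3);print('ball',b,e,'expect',fw(-.048,.051,.217))
a=fw(-.048,.047,.26)
print(a); plan([(a,166.9)])
E
```

```text
[ 5.63143427e-01 -9.38797386e-05  1.91000000e-01] [0.51187027 0.01442348 0.191     ] 0.053288743753183564 0.13337273438321873 -1.8883244790708564 -2.7088129084563377
ball [0.6369718  0.172146   0.21705452] 0.006123740943672432 expect [0.63255204 0.17119163 0.217     ]
[0.62865613 0.17209823 0.26      ]
[-1.654, 0.804, 0.001] [-0.0, -0.0, 0.0004] world [0.629 0.172 0.26 ]
```

{"name": "apply_moves", "arguments": {"moves": [[0,[-0.3,0.15,-0.1],[0,0,0]],[0,[-0.6,0.3,-0.1],[0,0,0]],[0,[-0.83,0.4,-0.1],[0,0,0]],[0,[-0.83,0.4,-0.1],[0,0,0]],[0,[-0.83,0.4,-0.1],[0,0,0]],[0,[-0.83,0.4,-0.1],[0,0,0]],[0,[-0.83,0.4,-0.1],[0,0,0]],[0,[-0.83,0.4,-0.1],[0,0,0]]]}}

```text
clock: 11.3
tool_pos: [0.4942, 0.1407, 0.2756]
eef_rot: [0.353, 3.121, 0.001]
contact_force: [-0.3, 0.3, -0.5]
finger_gap: -0.0002
finger_force: 0.0
```

{"name": "apply_moves", "arguments": {"moves": [[0,[-0.3,0.15,0],[0,0,0]],[0,[-0.6,0.3,0],[0,0,0]],[0,[-0.84,0.4,0],[0,0,0]],[0,[-0.84,0.4,0],[0,0,0]],[0,[-0.84,0.4,0],[0,0,0]],[0,[-0.84,0.4,0],[0,0,0]],[0,[-0.84,0.4,0],[0,0,0]],[0,[-0.84,0.4,0],[0,0,0]]]}}

```text
clock: 12.3
tool_pos: [0.6304, 0.171, 0.2758]
eef_rot: [0.354, 3.121, 0.001]
contact_force: [0.6, 0.3, 0.4]
finger_gap: 0.0003
finger_force: 0.0
```

```bash
python3 - <<'E'
from h import *
plan([(np.array([.632,.172,z]),166.9) for z in(.245,.213)],8)
E
```

```text
[-0.009, 0.009, 0.205] [0.0001, 0.0001, 0.0005] world [0.632 0.172 0.245]
[-0.008, 0.009, 0.419] [0.0001, 0.0001, 0.0005] world [0.632 0.172 0.213]
```

{"name": "apply_moves", "arguments": {"moves": [[0,[-0.01,0.01,0.15],[0,0,0]],[0,[-0.01,0.01,0.2],[0,0,0]],[0,[-0.01,0.01,0.25],[0,0,0]],[0,[-0.01,0.01,0.3],[0,0,0]],[0,[-0.01,0.01,0.35],[0,0,0]],[0,[-0.01,0.01,0.39],[0,0,0]],[0,[-0.01,0.01,0.42],[0,0,0]],[0,[-0.01,0.01,0.42],[0,0,0]]]}}

```text
clock: 13.3
tool_pos: [0.6327, 0.172, 0.2121]
eef_rot: [0.354, 3.121, -0.0]
contact_force: [2.9, -0.8, 1.7]
finger_gap: 0.0
finger_force: 1.4
```

{"name": "apply_moves", "arguments": {"moves": [[0,[0,0,0.01],[0,0,0]],[0,[0,0,0.02],[0,0,0]],[0,[0,0,0.03],[0,0,0]],[0,[0,0,0.03],[0,0,0]],[0,[0,0,0.03],[0,0,0]],[0,[0,0,0.03],[0,0,0]],[0,[0,0,0.03],[0,0,0]],[0,[0,0,0.03],[0,0,0]]]}}

```text
clock: 14.3
tool_pos: [0.6329, 0.172, 0.2113]
eef_rot: [0.353, 3.118, 0.002]
contact_force: [-3.7, -1.1, 15.9]
finger_gap: -0.0
finger_force: 7.8
```

{"name": "apply_moves", "arguments": {"moves": [[0,[0,0,-0.2],[0,0,0]],[0,[0,0,-0.46],[0,0,0]],[0,[0.05,-0.3,-0.46],[0,0,0]],[0,[0.1,-0.6,-0.46],[0,0,0]],[0,[0.12,-0.93,-0.46],[0,0,0]],[0,[0.12,-0.93,-0.46],[0,0,0]],[0,[0.12,-0.93,-0.46],[0,0,0]],[0,[0.12,-0.93,-0.46],[0,0,0]]]}}

```text
clock: 15.3
tool_pos: [0.5837, 0.0411, 0.2759]
eef_rot: [-0.352, -3.12, -0.0]
contact_force: [-0.7, 0.1, 0.6]
finger_gap: 0.0001
finger_force: 0.0
```

{"name": "apply_moves", "arguments": {"moves": [[0.7,[0.05,-0.3,0],[0,0,0]],[0.7,[0.1,-0.6,0],[0,0,0]],[0.7,[0.13,-0.93,0],[0,0,0]],[0.7,[0.13,-0.93,0],[0,0,0]],[0.7,[0.13,-0.93,0],[0,0,0]],[0.7,[0.13,-0.93,0],[0,0,0]],[0.7,[0.13,-0.93,0],[0,0,0]],[0.7,[0.13,-0.93,0],[0,0,0]]]}}

```text
clock: 16.3
tool_pos: [0.5337, -0.0909, 0.2766]
eef_rot: [-0.353, -3.122, 0.0]
contact_force: [0.5, 0.5, -0.0]
finger_gap: 0.06
finger_force: 0.0
```

{"name": "apply_moves", "arguments": {"moves": [[0.7,[0.05,-0.3,0],[0,0,0]],[0.7,[0.1,-0.6,0],[0,0,0]],[0.7,[0.13,-0.93,0],[0,0,0]],[0.7,[0.13,-0.93,0],[0,0,0]],[0.7,[0.13,-0.93,0],[0,0,0]],[0.7,[0.13,-0.93,0],[0,0,0]],[0.7,[0.13,-0.93,0],[0,0,0]],[0.7,[0.13,-0.93,0],[0,0,0]]]}}

```text
clock: 17.3
tool_pos: [0.4836, -0.2225, 0.2767]
eef_rot: [0.352, 3.122, 0.0]
contact_force: [-0.0, 0.4, -0.1]
finger_gap: 0.0596
finger_force: 0.0
```

```bash
python3 - <<'E'
from h import *
t=ctrl.get_image('top');s=ctrl.get_image('side')
a=np.hstack([crop(t,225,185,110,100,3),crop(s,215,170,110,100,3)])
b=np.hstack([crop(t,370,220,110,100,3),crop(s,170,320,110,100,3)])
cv2.imwrite('pics/z4.png',np.clip(np.vstack([a,b])*1.5,0,255).astype(np.uint8))
plan([(np.array([.435,-.353,.256]),162.3)])
E
```

```text
[0.121, -0.919, 0.138] [0.0, -0.0, 0.0133] world [ 0.435 -0.353  0.256]
```

View pics/z4.png

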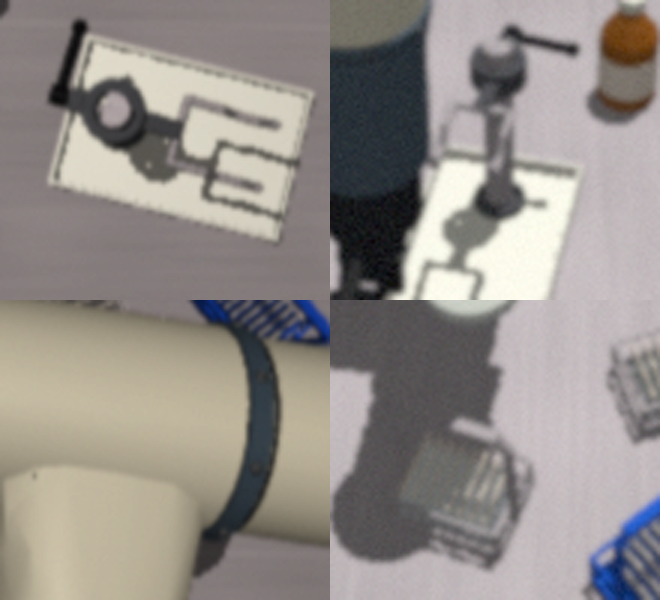

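The clamp lever is now slightly below level and the prongs have not moved (tips still at (280,125) and (262,187)). Next I'll grasp the basket.

{"name": "apply_moves", "arguments": {"moves": [[0.7,[0.04,-0.3,0],[0,0,0.005]],[0.7,[0.08,-0.6,0],[0,0,0.013]],[0.7,[0.12,-0.92,0.14],[0,0,0.013]],[0.7,[0.12,-0.92,0.14],[0,0,0.013]],[0.7,[0.12,-0.92,0.14],[0,0,0.013]],[0.7,[0.12,-0.92,0.14],[0,0,0.013]],[0.7,[0.12,-0.92,0.14],[0,0,0.013]],[0.7,[0.12,-0.92,0.14],[0,0,0.013]]]}}

```text
clock: 18.4
tool_pos: [0.4352, -0.353, 0.256]
eef_rot: [0.48, 3.104, -0.0]
contact_force: [0.2, 0.1, 0.3]
finger_gap: 0.0597
finger_force: 0.0
```

{"name": "apply_moves", "arguments": {"moves": [[0.7,[0,0,0.2],[0,0,0]],[0.7,[0,0,0.4],[0,0,0]],[0.7,[0,0,0.55],[0,0,0]],[0.7,[0,0,0.7],[0,0,0]],[0.7,[0,0,0.8],[0,0,0]],[0.7,[0,0,0.865],[0,0,0]],[0.7,[0,0,0.865],[0,0,0]],[0.7,[0,0,0.865],[0,0,0]]]}}

```text
clock: 19.4
tool_pos: [0.4353, -0.3538, 0.1268]
eef_rot: [0.481, 3.103, -0.001]
contact_force: [0.6, 0.1, 0.6]
finger_gap: 0.0597
finger_force: 0.0
```

{"name": "apply_moves", "arguments": {"moves": [[0,[0,0,0],[0,0,0]],[0,[0,0,0],[0,0,0]],[0,[0,0,0],[0,0,0]],[0,[0,0,0],[0,0,0]],[0,[0,0,0],[0,0,0]],[0,[0,0,0],[0,0,0]],[0,[0,0,0],[0,0,0]],[0,[0,0,0],[0,0,0]]], "squeeze": 50}}

```text
clock: 20.4
tool_pos: [0.4349, -0.3535, 0.1259]
eef_rot: [0.481, 3.104, 0.0]
contact_force: [1.3, 0.4, -1.1]
finger_gap: 0.009
finger_force: 51.0
```

{"name": "apply_moves", "arguments": {"moves": [[0,[0,0,-0.05],[0,0,0]],[0,[0,0,-0.15],[0,0,0]],[0,[0,0,-0.28],[0,0,0]],[0,[0,0,-0.42],[0,0,0]],[0,[0,0,-0.55],[0,0,0]],[0,[0,0,-0.65],[0,0,0]],[0,[0,0,-0.7],[0,0,0]],[0,[0,0,-0.7],[0,0,0]]]}}

```text
clock: 21.4
tool_pos: [0.4349, -0.3534, 0.2312]
eef_rot: [0.481, 3.104, -0.0]
contact_force: [-0.7, 0.5, -2.9]
finger_gap: 0.0089
finger_force: 50.7
```

```bash
python3 - <<'E'
from h import *
s=ctrl.get_image('side')
tp=np.array(ctrl.state()['tool_pos'])
pr=proj('side',[tp-[0,0,.006]])[0];print(tp,pr)
x,y=(pr-[60,50]).astype(int); y=min(y,420-130);cv2.imwrite('pics/z5.png',np.clip(crop(s,x,y,120,130,4)*1.5,0,255).astype(np.uint8));print(x,y)
pts=[]
c,sn=np.cos(np.radians(162.3)),np.sin(np.radians(162.3))
for dx in(-.0485,.0485): print((proj('side',tp+[c*dx,sn*dx,-.006])[0]-[x,y])*4)
# route: beyond tips, bar z .215 -> TCP .221
p2=fw(.215,0,.226); p3=fw(.109,0,.226)
print(p2,p3); plan([(tp+(p2-tp)*k/3,166.9-(3-k)*1.5) for k in(1,2,3)])
E
```

```text
[ 0.43469889 -0.35327752  0.2305232 ] [205.92828418 336.07950426]
145 286
[330.54978839 223.52711166]
[158.43411505 177.52523491]
[ 0.52326997 -0.07340483  0.226     ] [0.54729501 0.02983662 0.226     ]
[0.001, 0.652, 0.01] [0.0001, -0.0001, -0.0042] world [ 0.464 -0.26   0.229]
[-0.017, 0.652, 0.01] [0.0, 0.0, -0.0042] world [ 0.494 -0.167  0.228]
[-0.034, 0.651, 0.01] [0.0, 0.0, -0.0042] world [ 0.523 -0.073  0.226]
```

View pics/z5.png

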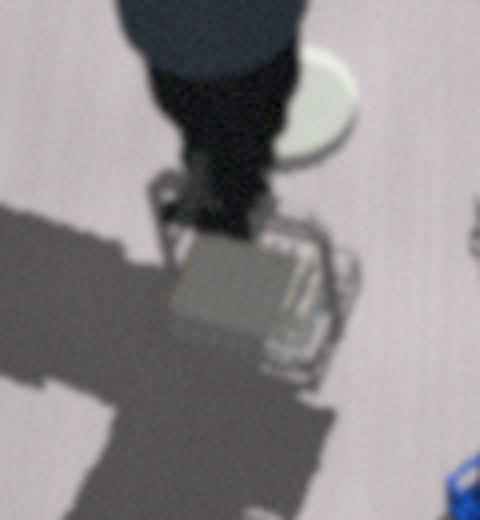

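The basket hangs centred and upright in the grip (handle corners at crop (158,185) and (328,222), as predicted). Carrying it to just beyond the prong tips.

{"name": "apply_moves", "arguments": {"moves": [[0,[0,0.1,0],[0,0,-0.002]],[0,[0,0.25,0],[0,0,-0.004]],[0,[0,0.42,0],[0,0,-0.0075]],[0,[0,0.6,0],[0,0,-0.0075]],[0,[0,0.75,0],[0,0,-0.0075]],[0,[0,0.88,0],[0,0,-0.0075]],[0,[0,0.95,0],[0,0,-0.0075]],[0,[0,0.97,0],[0,0,-0.0075]]]}}

```text
clock: 22.45
tool_pos: [0.4789, -0.2141, 0.2307]
eef_rot: [-0.406, -3.115, -0.0]
contact_force: [-0.3, -1.1, -2.8]
finger_gap: 0.0093
finger_force: 50.7
```

```bash
python3 - <<'E'
from h import *
y=YAW-np.radians(2)
plan([(fw(.215,0,.226,y),164.9),(fw(.109,0,.226,y),164.9),(fw(.109,0,.183,y),164.9)])
E
```

```text
[0.005, 0.982, 0.031] [-0.0, -0.0001, 0.0007] world [ 0.516 -0.072  0.226]
[0.0, 0.707, 0.0] [0.0, 0.0, 0.0] world [0.544 0.031 0.226]
[0.0, 0.0, 0.287] [0.0, 0.0, 0.0] world [0.544 0.031 0.183]
```

{"name": "apply_moves", "arguments": {"moves": [[0,[0,0.1,0.03],[0,0,0]],[0,[0,0.25,0.03],[0,0,0]],[0,[0,0.42,0.03],[0,0,0]],[0,[0,0.6,0.03],[0,0,0]],[0,[0,0.75,0.03],[0,0,0]],[0,[0,0.88,0.03],[0,0,0]],[0,[0,0.96,0.03],[0,0,0]],[0,[0,0.98,0.03],[0,0,0]]]}}

```text
clock: 23.45
tool_pos: [0.5169, -0.0723, 0.2263]
eef_rot: [-0.407, -3.115, 0.0]
contact_force: [-0.3, -0.5, -3.2]
finger_gap: 0.0087
finger_force: 50.7
```

{"name": "apply_moves", "arguments": {"moves": [[0,[0,0.06,0],[0,0,0]],[0,[0,0.17,0],[0,0,0]],[0,[0,0.3,0],[0,0,0]],[0,[0,0.43,0],[0,0,0]],[0,[0,0.55,0],[0,0,0]],[0,[0,0.65,0],[0,0,0]],[0,[0,0.7,0],[0,0,0]],[0,[0,0.7,0],[0,0,0]]]}}

```text
clock: 24.45
tool_pos: [0.5438, 0.0291, 0.2263]
eef_rot: [-0.407, -3.115, 0.0]
contact_force: [0.7, -0.6, -2.8]
finger_gap: 0.0088
finger_force: 50.7
```

```bash
python3 - <<'E'
from h import *
s=ctrl.get_image('side');t=ctrl.get_image('top')
print(ctrl.state()['contact_force'])
y=YAW-np.radians(2)
plan([(fw(.109,0,.183,y),164.9)])
a=np.hstack([crop(s,210,150,100,130,4),crop(t,225,185,100,130,4)])
cv2.imwrite('pics/z6.png',np.clip(a*1.5,0,255).astype(np.uint8))
E
```

```text
[ 0.20171236 -0.28702579 -1.96711262]
[0.005, 0.015, 0.29] [-0.0, -0.0, 0.0005] world [0.544 0.031 0.183]
```

View pics/z6.png

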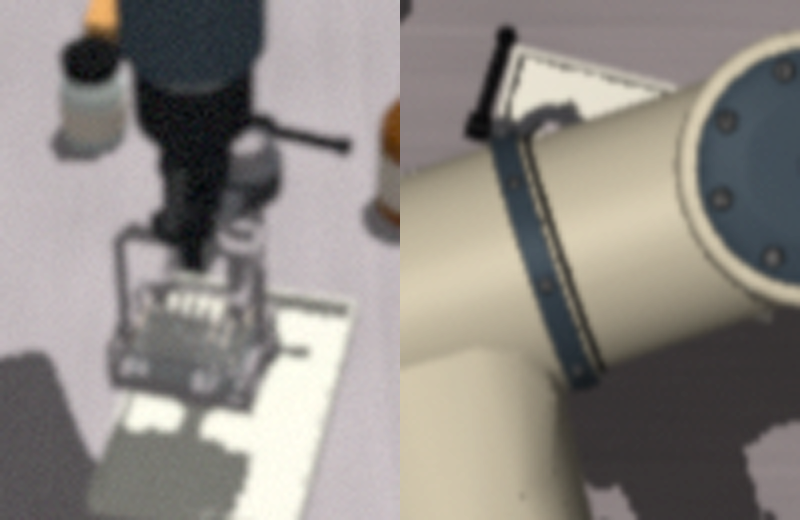

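Side view: the handle corner is at (125,235), the prongs pass under the bar inside the rods, the basket is level and the collar has not moved. Lowering.

{"name": "apply_moves", "arguments": {"moves": [[0,[0,0.015,0.04],[0,0,0]],[0,[0,0.015,0.09],[0,0,0]],[0,[0,0.015,0.14],[0,0,0]],[0,[0,0.015,0.19],[0,0,0]],[0,[0,0.015,0.23],[0,0,0]],[0,[0,0.015,0.26],[0,0,0]],[0,[0,0.015,0.28],[0,0,0]],[0,[0,0.015,0.28],[0,0,0]]]}}

```text
clock: 25.55
tool_pos: [0.5443, 0.0309, 0.1843]
eef_rot: [-0.408, -3.115, 0.0]
contact_force: [0.1, -0.6, -2.7]
finger_gap: 0.0085
finger_force: 50.7
```

{"name": "apply_moves", "arguments": {"moves": [[0,[0,0,0.005],[0,0,0]],[0,[0,0,0.01],[0,0,0]],[0,[0,0,0.015],[0,0,0]],[0,[0,0,0.02],[0,0,0]],[0,[0,0,0.02],[0,0,0]],[0,[0,0,0.02],[0,0,0]],[0,[0,0,0.02],[0,0,0]],[0,[0,0,0.02],[0,0,0]]]}}

```text
clock: 26.55
tool_pos: [0.5445, 0.0309, 0.1823]
eef_rot: [0.407, 3.114, 0.0]
contact_force: [-3.2, 0.8, 5.8]
finger_gap: 0.0089
finger_force: 51.7
```

Contact has been made and the bar is resting on the prongs. Opening partly and rising slowly.

{"name": "apply_moves", "arguments": {"moves": [[0.15,[0,0,0],[0,0,0]],[0.2,[0,0,0],[0,0,0]],[0.3,[0,0,0],[0,0,0]],[0.35,[0,0,0],[0,0,0]],[0.35,[0,0,0],[0,0,0]],[0.35,[0,0,0],[0,0,0]],[0.35,[0,0,0],[0,0,0]],[0.35,[0,0,0],[0,0,0]]]}}

```text
clock: 27.55
tool_pos: [0.5443, 0.0309, 0.1814]
eef_rot: [-0.408, -3.115, 0.0]
contact_force: [-0.7, -0.3, 0.3]
finger_gap: 0.0299
finger_force: 0.0
```

{"name": "apply_moves", "arguments": {"moves": [[0.35,[0,0,-0.05],[0,0,0]],[0.35,[0,0,-0.12],[0,0,0]],[0.35,[0,0,-0.2],[0,0,0]],[0.35,[0,0,-0.35],[0,0,0]],[0.35,[0,0,-0.55],[0,0,0]],[0.35,[0,0,-0.75],[0,0,0]],[0.35,[0,0,-0.9],[0,0,0]],[0.35,[0,0,-0.9],[0,0,0]]]}}

```text
clock: 28.55
tool_pos: [0.5451, 0.0309, 0.3193]
eef_rot: [0.407, 3.11, 0.003]
contact_force: [-0.6, -0.1, 0.1]
finger_gap: 0.0302
finger_force: 0.0
```

{"name": "apply_moves", "arguments": {"moves": [[0.35,[0.2,-0.2,0],[0,0,0]],[0.35,[0.5,-0.4,0],[0,0,0]],[0.35,[0.8,-0.6,0],[0,0,0]],[0.35,[1,-0.8,0],[0,0,0]],[0.35,[1,-1,0],[0,0,0]],[0.35,[1,-1,0],[0,0,0]],[0.35,[1,-1,0],[0,0,0]],[0.35,[1,-1,0],[0,0,0]]]}}

```text
clock: 29.55
tool_pos: [0.361, -0.075, 0.3161]
eef_rot: [-0.407, -3.114, 0.0]
contact_force: [0.6, -0.5, 0.8]
finger_gap: 0.0301
finger_force: 0.0
```

```bash
python3 - <<'E'
from h import *
s=ctrl.get_image('side');t=ctrl.get_image('top')
y=YAW-np.radians(2)
for n,o in(('side',(210,150)),('top',(225,185))):
    print(n,[((proj(n,fw(.109,k,.177,y))[0]-o)*4).round() for k in(-.0485,0,.0485)])
a=np.hstack([crop(s,210,150,100,130,4),crop(t,225,185,100,130,4)])
cv2.imwrite('pics/z7.png',np.clip(a*1.5,0,255).astype(np.uint8))
E
```

```text
side [array([127., 275.]), array([196., 287.]), array([267., 300.])]
top [array([301., 273.]), array([322., 198.]), array([342., 124.])]
```

View pics/z7.png

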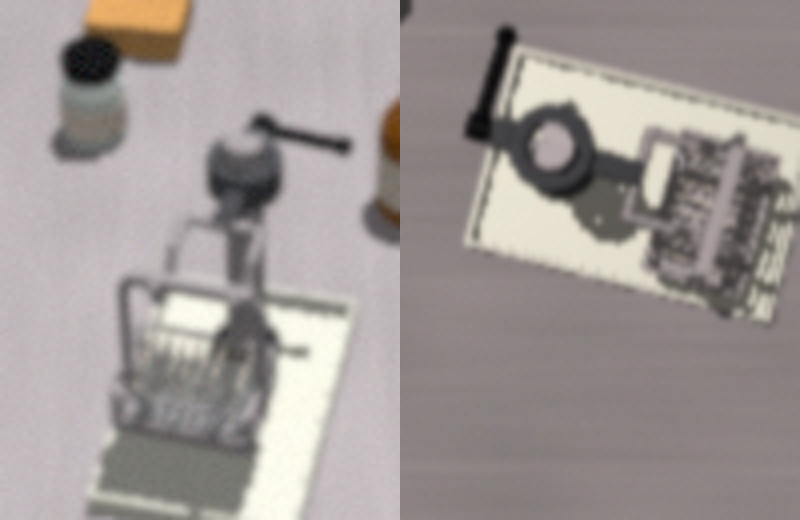

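The basket hangs level with its bar in both dips: the bar ends are at (125,283) and (265,297) in the side crop, against predicted (127,275) and (267,300). The lever is still down and the hook still lined up.

```bash
python3 -c "
from station import ctrl
print(ctrl.job_done())"
```

```text
the job is handed in; nothing more can be done
None
```

I turned the hook to about 2° off the tray's middle line, pushed the clamp lever down to its stop, and left the basket hanging level in both dips; I then handed the job in, but it returned no verdict.

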